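# Line up the bud vases by height on the display riser

## Robot

A 7-joint arm with a two-finger parallel gripper is mounted at the origin on the work surface. World frame = base frame: x ahead of the robot, y to its left, z up, the work surface at z = 0. Lengths are in m, angles in rad, forces in N, time in s.
With the tool pointing down it reaches from about 0.425 to 0.875 m from the base axis. Payload 9.9 kg.
Tool frame: the origin (TCP) lies at the very end of the fingers, on their centre line; the grasp point (between the pads) lies 19 mm behind it; z points along the fingers, y is the line along which they close (so a half turn about z gives the same grasp; the last joint's range is limited). The gripper opens to 85 mm and grips with 20 to 120 N. Pads are 22 mm wide; open, the fingers measure 114 mm over their backs; the gripper's body (76 mm by 85 mm) begins 54 mm behind the grasp point. The pads swing forward as they close: fully open they stand 13 mm farther back than shut.
Start: joints at [1.103, 0.576, 0.025, 1.437, -0.015, 1.129, -0.057], TCP at [0.253, -0.626, 0.231] pointing down, gripper open.
Joint ranges: [-2.76, 2.76], [-0.34, 2.15], [-1.52, 1.57], [0.19, 2.46], [-1.09, 4.23], [0.17, 1.99], [-2.82, 2.82]. Speed limits (rad/s): [2.22, 2.22, 3.01, 3.01, 3.14, 3.14, 3.14].

## Interface

Orientations are given as [roll, pitch, yaw] about the fixed x, y, z axes, in that order (R = Rz(yaw) Ry(pitch) Rx(roll)).
In Python, from plant import ctrl, imaging gives the robot as it stands.
- The arm moves only by the tool move_arm, never from a script. Its argument "targets" is a list of rows, each a list of 3 entries, a list of its own where there are three numbers: the shift along the tool's x, y, z in mm, then the turn, a rotation vector about the tool's x, y, z in rad, then the opening, from -1 (shut) to 1 (fully open), so that 0 is half open. A call has 1 to 12 rows; each row shifts and turns the commanded pose from where the row before left it, along the tool's axes as they then stand; what a row does not reach is not made up. A row lasts 1/12 s, in which the tool goes at most 41.7 mm and 7.16 degrees, less where a joint would pass 70% of its speed; a pose out of reach is approached as far as the arm can. A call with a gripper value outside its range is refused whole. The fingers move at their own pace and stop on an object; the grip force is fixed at half the most. Time passes only in rows, so rows that do not move let the fingers close. It gives the time, the measured TCP pose, the force, the opening and the grip force at its end, in the units of the state.
- ctrl.sense(): the state, without advancing time (a new reading comes with each control period).
- imaging.get_image(name): name is "scene" or "top"; returns a dict with "img" (384x512x3 uint8, red, green, blue), "fov_y" (degrees; the focal length in pixels is half the picture's height over the tangent of half this angle, whatever the lens; pixels are square), "cx", "cy" (the principal point, pixels), "T" (4x4, takes a point from camera to world coordinates). Camera axes: x right, y down, z forward; pixel columns grow to the right and rows downward; lengths in m; the calibration is good to about 2 mm. A picture is of the moment at which its call begins. There is no depth.
- ctrl.job_done(): hands the job in; it is judged then, once.
The state is a dict: "clock": time; "joint_positions": joint angles; "dq": joint speeds; "tau": joint torques, N m; "position": TCP position; "eef_rot": TCP orientation; "ft_force": force on the tool from outside, world axes, zero at the start; "wrist_torque": the same for the moment, N m; "grip_width": finger opening in m; "finger_force": force on a finger pad.
Only numpy, scipy, OpenCV 4.12 (cv2) and the standard library are available. Lean on these libraries where they do the work, as an engineer would, in place of code of your own. Each camera call takes 0.05 s, during which the arm holds its last target. There are 200 camera calls.

## Task

Tidy the console under the television: stand the four white bud vases on the four cork pads of the wooden display riser in order of height, the tallest next to the black bookend and each next one shorter, down to the shortest beside the ceramic ball. Centre each vase on its pad, set it down gently, keep the vases upright, and leave the ball ornament where it is.

Things in the scene. Friction and masses are not known exactly. Their poses are not given: they have to be found in the camera images.
- vase_a: The shortest of four white ceramic bud vases: 78 mm tall, rotationally symmetric, standing upright. Round body 46 mm across at its widest (foot 40 mm), up to 36 mm above the foot; above that a straight round neck, 26 mm across and 42 mm long, with a dark mouth disc on top. Origin: centre of the underside; z up along the axis. Mass about 120 g.
- vase_b: The second shortest of four white ceramic bud vases: 98 mm tall, rotationally symmetric, standing upright. Round body 50 mm across at its widest (foot 44 mm), up to 56 mm above the foot; above that a straight round neck, 26 mm across and 42 mm long, with a dark mouth disc on top. Origin: centre of the underside; z up along the axis. Mass about 170 g.
- vase_c: The second tallest of four white ceramic bud vases: 118 mm tall, rotationally symmetric, standing upright. Round body 54 mm across at its widest (foot 48 mm), up to 76 mm above the foot; above that a straight round neck, 26 mm across and 42 mm long, with a dark mouth disc on top. Origin: centre of the underside; z up along the axis. Mass about 220 g.
- vase_d: The tallest of four white ceramic bud vases: 138 mm tall, rotationally symmetric, standing upright. Round body 58 mm across at its widest (foot 52 mm), up to 96 mm above the foot; above that a straight round neck, 26 mm across and 42 mm long, with a dark mouth disc on top. Origin: centre of the underside; z up along the axis. Mass about 270 g.
- pad0: One of four identical round cork pads, 66 mm across and 2 mm thick, fixed in a straight row, 95 mm from centre to centre, on a dark wood display riser (a fixed board 110 mm deep, 530 mm long, 18 mm thick, lying on the console). Origin: centre of its underside, 18 mm above the console; its top is 20 mm above the console. x points across the row, y along it. The number in the name says nothing about its place in the row.
- pad1: One of four identical round cork pads, 66 mm across and 2 mm thick, fixed in a straight row, 95 mm from centre to centre, on a dark wood display riser (a fixed board 110 mm deep, 530 mm long, 18 mm thick, lying on the console). Origin: centre of its underside, 18 mm above the console; its top is 20 mm above the console. x points across the row, y along it. The number in the name says nothing about its place in the row.
- pad2: One of four identical round cork pads, 66 mm across and 2 mm thick, fixed in a straight row, 95 mm from centre to centre, on a dark wood display riser (a fixed board 110 mm deep, 530 mm long, 18 mm thick, lying on the console). Origin: centre of its underside, 18 mm above the console; its top is 20 mm above the console. x points across the row, y along it. The number in the name says nothing about its place in the row.
- pad3: One of four identical round cork pads, 66 mm across and 2 mm thick, fixed in a straight row, 95 mm from centre to centre, on a dark wood display riser (a fixed board 110 mm deep, 530 mm long, 18 mm thick, lying on the console). Origin: centre of its underside, 18 mm above the console; its top is 20 mm above the console. x points across the row, y along it. The number in the name says nothing about its place in the row.
- bookend: Black steel bookend fixed on the riser at one end of the row of pads (which end differs from start to start), 82.5 mm beyond the centre of the nearest pad: base plate 80 mm (across the row) by 70 mm (along it) and 3 mm thick, with an upright plate 80 mm wide, 4 mm thick and 85 mm high at its middle. Origin: centre of its underside, on the riser's top.
- ornament: Loose white ceramic ball, 60 mm across, on a 44 mm wooden foot, 70 mm tall in all, standing on the riser at the other end of the row from the bookend, 82.5 mm beyond the centre of the nearest pad. To be left alone. Origin: centre of its underside, on the riser's top.
Things that resemble listed ones, but are neither listed nor needed, are in the scene too. Leave any green look-alike of the vase_c alone.

How it is judged:
By the outcome, as a careful person would: the job done as asked, in the order asked, and still so for the second after the job is handed in, with the robot touching nothing.
It also fails if it takes over 112 s, if anything falls off the work surface, if the arm or the gripper's body presses on something with over 40 N, if the wrist force passes 120 N, or if a joint passes its speed limit or range.

## Working session

There is one attempt and no reset: what is moved stays moved. The work goes in short steps, Python scripts to look and compute and a tool call to move; the robot and the scene stay as the last step left them, time stands still between calls to the robot, and variables do not carry over. Pictures are saved under pics/ and viewed, at most 14 in all, crops included, and the job is handed in when it is done.

Besides the shell and the picture viewer there is one more tool, called as name([rows], argument=value, ...), one row to a line, values as JSON. move_arm: Moves the arm, as the interface text tells. Its arguments: {"type":"object","properties":{"targets":{"type":"array"}},"required":["targets"]}

```bash
mkdir -p pics; ls; cat > h.py <<'E'
import numpy as np, cv2
from plant import ctrl, imaging
def snap(n,f):
    d=imaging.get_image(n); cv2.imwrite(f'pics/{f}.png',cv2.cvtColor(d['img'],cv2.COLOR_RGB2BGR)); np.save(f'pics/{f}.npy',d,allow_pickle=True); return d
def load(f): return np.load(f'pics/{f}.npy',allow_pickle=True).item()
def ray(d,u,v):
    f=192/np.tan(np.radians(d['fov_y'])/2)
    r=d['T'][:3,:3]@np.array([(u-d['cx'])/f,(v-d['cy'])/f,1]); return d['T'][:3,3],r
def plane(d,u,v,z):
    o,r=ray(d,u,v); return o+r*(z-o[2])/r[2]
def proj(d,p):
    f=192/np.tan(np.radians(d['fov_y'])/2)
    q=d['T'][:3,:3].T@(np.array(p)-d['T'][:3,3]); return q[:2]/q[2]*f+[d['cx'],d['cy']]
E
python3 - <<'E'
from h import *
for n in('scene','top'):
    d=snap(n,n+'0'); print(n,d['fov_y'],d['cx'],d['cy'],d['T'].round(3).tolist())
s=ctrl.sense(); print(s)
E
```

```text
pics
scene 46.897392760349966 261.54843423189413 189.17855556883072 [[-0.519, 0.583, -0.625, 1.089], [0.855, 0.347, -0.385, 0.413], [-0.008, -0.734, -0.679, 0.67], [0.0, 0.0, 0.0, 1.0]]
top 42.35879972009195 258.88014786929256 190.74194916618848 [[-0.006, -0.981, 0.192, 0.256], [-1.0, 0.007, 0.001, 0.049], [-0.003, -0.192, -0.981, 1.333], [0.0, 0.0, 0.0, 1.0]]
{'clock': 0.1, 'joint_positions': array([ 1.10319697,  0.57643189,  0.02483247,  1.43784644, -0.0149768 ,
        1.12897253, -0.05650411]), 'dq': array([-9.02113364e-05, -1.74285166e-03,  1.49613274e-03, -2.01594479e-03,
        3.77884569e-04, -5.11237507e-04, -2.30205959e-03]), 'tau': array([ 6.17367506e-03, -7.67307472e+01,  2.25754179e+00, -2.86603278e+01,
        1.56705844e-02,  8.73942976e-03,  1.08071170e-04]), 'position': array([ 0.25260604, -0.62551206,  0.23053148]), 'eef_rot': array([-3.14012144e+00,  8.77559583e-05,  3.83849930e-01]), 'ft_force': array([-0.39947279,  0.29855747, -0.4509014 ]), 'wrist_torque': array([-0.00845112,  0.00277669, -0.01250555]), 'finger_force': 0.0, 'grip_width': 0.08551768030001425}
```

View pics/scene0.png

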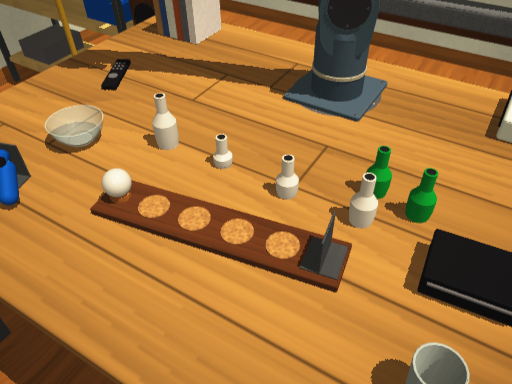

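View pics/top0.png

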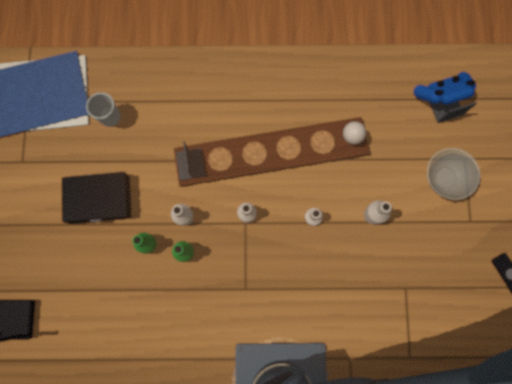

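The scene view shows white vases with mouths at (159,97) tallest, (370,177), (288,158) and (221,137) shortest. Green look-alikes are at (383,150) and (430,173), to be left alone. The bookend is at (325,250) and the ball at (117,183). In the top view, the same vases are at (380,212), (181,214), (247,212) and (314,216), with the pads at about (220..322, 159..142).

```bash
cat > m.py <<'E'
from h import *
from scipy.optimize import least_squares
S,T=load('scene0'),load('top0')
def dark(d,u,v,r=7,z=1):
    g=cv2.cvtColor(d['img'],cv2.COLOR_RGB2GRAY).astype(float)
    p=g[v-r:v+r+1,u-r:u+r+1]; w=(p<75).astype(np.uint8)
    n,l,st,c=cv2.connectedComponentsWithStats(w)
    if n<2: return None,p.min()
    k=1+np.argmax(st[1:,4]); return c[k]+[u-r,v-r],st[k,4]
def tri(a,b):
    (o1,r1),(o2,r2)=ray(S,*a),ray(T,*b)
    r1/=np.linalg.norm(r1);r2/=np.linalg.norm(r2)
    t=np.linalg.lstsq(np.c_[r1,-r2],o2-o1,rcond=None)[0]
    p,q=o1+r1*t[0],o2+r2*t[1]; return (p+q)/2,np.linalg.norm(p-q)
V=dict(a=(.078,(221,137),(316,215)),b=(.098,(288,158),(247,208)),c=(.118,(370,177),(179,209)),d=(.138,(159,97),(386,208)))
for k,(h,s,t) in V.items():
    a,na=dark(S,*s); b,nb=dark(T,*t)
    print(k,a,na,b,nb)
    if a is not None: print('  S',plane(S,*a,h).round(4))
    if b is not None: print('  T',plane(T,*b,h).round(4))
    if a is not None and b is not None: x,e=tri(a,b);print('  tri',x.round(4),e.round(4))
for n,d in(('S',S),('T',T)):
    hsv=cv2.cvtColor(d['img'],cv2.COLOR_RGB2HSV)
    P=[(153,206),(194,218),(237,231),(283,245)] if n=='S' else [(322,142),(288,148),(254,153),(220,159)]
    for u,v in P:
        R=26; p=hsv[v-R:v+R+1,u-R:u+R+1,2]; w=(p>0.6*hsv[v-2:v+3,u-2:u+3,2].mean()).astype(np.uint8)
        w=cv2.morphologyEx(w,cv2.MORPH_CLOSE,np.ones((3,3)))
        nn,l,st,c=cv2.connectedComponentsWithStats(w); k=l[R,R]
        print(n,(c[k]+[u-R,v-R]).round(1),st[k].tolist(),plane(d,*(c[k]+[u-R,v-R]),.02).round(4))
E
python3 m.py
python3 - <<'E'
import cv2,numpy as np
s=cv2.imread('pics/scene0.png')[80:270,85:390]; cv2.imwrite('pics/c1.png',cv2.resize(s,None,fx=2.6,fy=2.6))
E
```

```text
a [220.71428571 136.33333333] 21 [315.66666667 213.25      ] 12
  S [ 0.4406 -0.0938  0.078 ]
  T [ 0.442  -0.0936  0.078 ]
  tri [ 0.4417 -0.0933  0.0789] 0.0004
b [287.5 157.5] 28 [245.69230769 207.92307692] 13
  S [0.4529 0.0845 0.098 ]
  T [0.4538 0.0848 0.098 ]
  tri [0.4536 0.0848 0.0986] 0.0001
c [369.05128205 176.33333333] 39 [176.5        209.71428571] 14
  S [0.4464 0.2558 0.118 ]
  T [0.4472 0.2559 0.118 ]
  tri [0.4471 0.2559 0.1185] 0.0002
d [158.70588235  95.        ] 17 [385.6 206.4] 15
  S [ 0.447  -0.2588  0.138 ]
  T [ 0.4488 -0.2578  0.138 ]
  tri [ 0.4485 -0.2574  0.1392] 0.0003
S [153.5 205.7] [10, 14, 33, 24, 598] [ 0.6491 -0.1231  0.02  ]
S [194.  217.9] [10, 14, 33, 25, 655] [ 0.6338 -0.029   0.02  ]
S [236.8 230.7] [9, 13, 34, 27, 708] [0.6184 0.0647 0.02  ]
S [282.3 244.5] [8, 12, 35, 28, 770] [0.6032 0.1586 0.02  ]
T [321.9 141.9] [0, 0, 53, 53, 2800] [ 0.6486 -0.123   0.02  ]
T [288. 148.] [0, 0, 53, 53, 2809] [ 0.632  -0.0293  0.02  ]
T [254. 153.] [0, 0, 53, 53, 2809] [0.6185 0.0641 0.02  ]
T [223.3 158.1] [0, 0, 53, 53, 2404] [0.6047 0.1481 0.02  ]
```

View pics/c1.png

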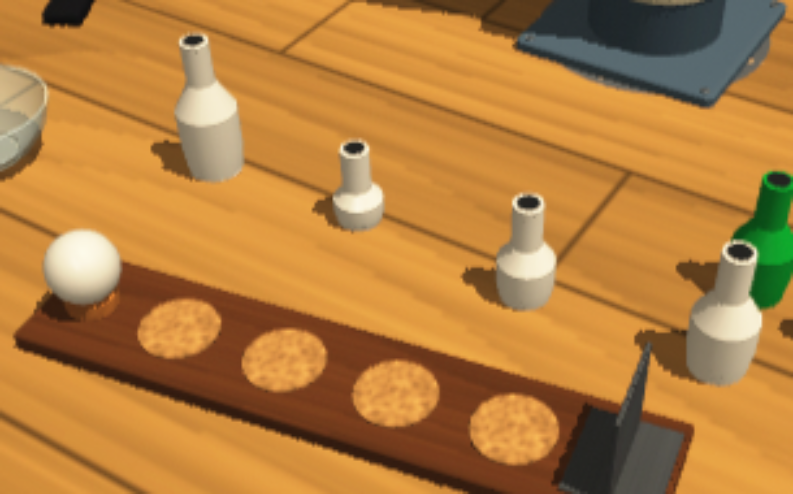

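The crop confirms the four white vases, left to right: d (tallest), a, b, c. Triangulated heights match to about 1 mm and pad spacing is 95 mm. Ball-side pad to bookend pad is P0 (.649,-.123), P1 (.633,-.029), P2 (.618,.065), P3 (.603,.159). I'll turn the fingers across the row (yaw 1.73) first.

```bash
cat > plan.py <<'E'
import sys; from h import *
# usage: plan.py x y z ... : tool-frame deltas (mm) from the measured pose
s=ctrl.sense(); p=s['position']; y=s['eef_rot'][2]; c,n=np.cos(y),np.sin(y)
print('t',round(s['clock'],2),'pos',p.round(4),'rpy',s['eef_rot'].round(4),'F',s['ft_force'].round(1),'w',round(s['grip_width'],4),'ff',round(s['finger_force'],1))
a=list(map(float,sys.argv[1:]))
for i in range(0,len(a),3):
    d=(np.array(a[i:i+3])-p)*1000; print('delta',np.round([c*d[0]+n*d[1],n*d[0]-c*d[1],-d[2]],1)); p=np.array(a[i:i+3])
E
```

move_arm([
  [[0,0,0],[0,0,-0.1225],0.4],
  [[0,0,0],[0,0,-0.1225],0.4],
  [[0,0,0],[0,0,-0.1225],0.4],
  [[0,0,0],[0,0,-0.1225],0.4],
  [[0,0,0],[0,0,-0.1225],0.4],
  [[0,0,0],[0,0,-0.1225],0.4],
  [[0,0,0],[0,0,-0.1225],0.4],
  [[0,0,0],[0,0,-0.1225],0.4],
  [[0,0,0],[0,0,-0.1225],0.4],
  [[0,0,0],[0,0,-0.1225],0.4],
  [[0,0,0],[0,0,-0.1225],0.4],
  [[0,0,0],[0,0,0],0.4],
])

```text
clock: 1.1
position: [0.2524, -0.6257, 0.2307]
eef_rot: [-3.141, -0.001, 1.737]
ft_force: [-0.2, -0.4, 0.7]
grip_width: 0.0601
finger_force: 0.0
```

```bash
python3 plan.py .448 -.258 .231 .448 -.258 .101
```

```text
t 1.1 pos [ 0.2524 -0.6257  0.2307] rpy [-3.1415e+00 -1.1000e-03  1.7368e+00] F [-0.2 -0.4  0.7] w 0.0601 ff 0.0
delta [ 3.304e+02  2.537e+02 -3.000e-01]
delta [  0.   0. 130.]
```

move_arm([
  [[15,11.5,0],[0,0,0],0.4],
  [[30,23,0],[0,0,0],0.4],
  [[32,24.5,0],[0,0,0],0.4],
  [[32,24.5,0],[0,0,0],0.4],
  [[32,24.5,0],[0,0,0],0.4],
  [[32,24.5,0],[0,0,0],0.4],
  [[32,24.5,0],[0,0,0],0.4],
  [[32,24.5,0],[0,0,0],0.4],
  [[32,24.5,0],[0,0,0],0.4],
  [[30,23,0],[0,0,0],0.4],
  [[20,15.5,0],[0,0,0],0.4],
  [[11,9,0],[0,0,0],0.4],
])

```text
clock: 2.1
position: [0.452, -0.2556, 0.2315]
eef_rot: [3.14, -0.001, 1.731]
ft_force: [-0.3, -0.1, -0.0]
grip_width: 0.06
finger_force: 0.0
```

move_arm([
  [[0,0,10],[0,0,0],0.4],
  [[0,0,20],[0,0,0],0.4],
  [[0,0,10],[0,0,0],0.4],
  [[0,0,0],[0,0,0],0.4],
])

```text
clock: 2.43
position: [0.4483, -0.2599, 0.1888]
eef_rot: [-3.138, -0.002, 1.728]
ft_force: [-0.4, 0.5, -0.2]
grip_width: 0.06
finger_force: 0.0
```

```bash
python3 plan.py .448 -.258 .101; python3 - <<'E'
from h import *
d=snap('scene','s1'); im=cv2.imread('pics/s1.png')[20:220,60:320]; cv2.imwrite('pics/c2.png',cv2.resize(im,None,fx=3,fy=3))
E
```

```text
t 2.43 pos [ 0.4483 -0.2599  0.1888] rpy [-3.1376e+00 -2.5000e-03  1.7282e+00] F [-0.4  0.5 -0.2] w 0.06 ff 0.0
delta [ 1.9  0.  87.8]
```

View pics/c2.png

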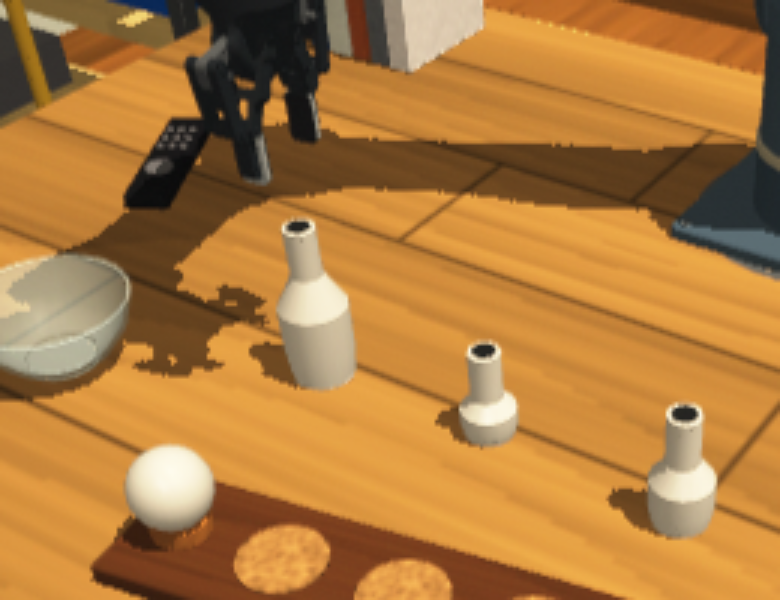

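```bash
python3 - <<'E'
from h import *
d=load('s1');p=ctrl.sense()['position'];print(p, (proj(d,p)-[60,20])*3, (proj(d,p+[.03,.005,0])-[60,20])*3,(proj(d,p-[.03,.005,0])-[60,20])*3)
E
```

```text
[ 0.44899213 -0.26008264  0.19007379] [281.37516271 164.03416099] [258.90554806 183.14856678] [302.92046827 145.70604456]
```

The crop shows the open fingers at (255,175) and (303,135), straddling the point above the tall vase's mouth (298,228). That agrees with the projected TCP. I'll descend and grip.

move_arm([
  [[0.5,0,12],[0,0,0],0.4],
  [[0.5,0,20],[0,0,0],0.4],
  [[0,0,20],[0,0,0],0.4],
  [[0,0,18],[0,0,0],0.4],
  [[0,0,12],[0,0,0],0.4],
  [[0,0,6],[0,0,0],0.4],
  [[0,0,0],[0,0,0],0.4],
  [[0,0,0],[0,0,0],-0.6],
  [[0,0,0],[0,0,0],-0.6],
  [[0,0,0],[0,0,0],-0.6],
  [[0,0,0],[0,0,0],-0.6],
  [[0,0,0],[0,0,0],-0.6],
])

```text
clock: 3.48
position: [0.4499, -0.2591, 0.1043]
eef_rot: [3.141, 0.001, 1.731]
ft_force: [-1.9, -0.0, 5.7]
grip_width: 0.0238
finger_force: 58.5
```

```bash
python3 plan.py
```

```text
t 3.48 pos [ 0.4499 -0.2591  0.1043] rpy [3.1414e+00 1.1000e-03 1.7307e+00] F [-1.9 -0.   5.7] w 0.0238 ff 58.5
```

move_arm([
  [[0,0,-3],[0,0,0],-0.6],
  [[0,0,-8],[0,0,0],-0.6],
  [[0,0,-16],[0,0,0],-0.6],
  [[0,0,-22],[0,0,0],-0.6],
  [[0,0,-25],[0,0,0],-0.6],
  [[0,0,-25],[0,0,0],-0.6],
  [[0,0,-18],[0,0,0],-0.6],
  [[0,0,-10],[0,0,0],-0.6],
  [[0,0,-3],[0,0,0],-0.6],
  [[0,0,0],[0,0,0],-0.6],
])

```text
clock: 4.32
position: [0.4502, -0.2587, 0.2338]
eef_rot: [3.141, 0.001, 1.731]
ft_force: [0.3, -0.3, -2.7]
grip_width: 0.0241
finger_force: 59.0
```

```bash
python3 plan.py .604 .1575 .234 .604 .1575 .122
```

```text
t 4.32 pos [ 0.4502 -0.2587  0.2338] rpy [3.1408e+00 7.0000e-04 1.7312e+00] F [ 0.3 -0.3 -2.7] w 0.0241 ff 59.0
delta [ 3.863e+02  2.183e+02 -2.000e-01]
delta [  0.   0. 112.]
```

move_arm([
  [[8,4.5,0],[0,0,0],-0.6],
  [[16,9,0],[0,0,0],-0.6],
  [[24,13.5,0],[0,0,0],-0.6],
  [[30,17,0],[0,0,0],-0.6],
  [[33,18.5,0],[0,0,0],-0.6],
  [[33,18.5,0],[0,0,0],-0.6],
  [[33,18.5,0],[0,0,0],-0.6],
  [[33,18.5,0],[0,0,0],-0.6],
  [[33,18.5,0],[0,0,0],-0.6],
  [[33,18.5,0],[0,0,0],-0.6],
  [[33,18.5,0],[0,0,0],-0.6],
  [[30,17,0],[0,0,0],-0.6],
])

```text
clock: 5.32
position: [0.5834, 0.1098, 0.2317]
eef_rot: [-3.139, -0.001, 1.733]
ft_force: [0.2, -1.4, -1.8]
grip_width: 0.024
finger_force: 59.0
```

move_arm([
  [[24,13.5,10],[0,0,0],-0.6],
  [[14,8,18],[0,0,0],-0.6],
  [[7,4,18],[0,0,0],-0.6],
  [[2,2,16],[0,0,0],-0.6],
  [[0,0,8],[0,0,0],-0.6],
  [[0,0,0],[0,0,0],-0.6],
  [[0,0,0],[0,0,0],-0.6],
])

```text
clock: 5.9
position: [0.603, 0.157, 0.1626]
eef_rot: [-3.14, 0.0, 1.731]
ft_force: [0.1, 0.3, -1.9]
grip_width: 0.0239
finger_force: 59.1
```

```bash
python3 plan.py .604 .1575 .124; python3 - <<'E'
from h import *
d=snap('scene','s2'); im=cv2.imread('pics/s2.png')[120:300,180:400]; cv2.imwrite('pics/c3.png',cv2.resize(im,None,fx=3,fy=3))
E
```

```text
t 5.9 pos [0.603  0.157  0.1626] rpy [-3.1397e+00  3.0000e-04  1.7312e+00] F [ 0.1  0.3 -1.9] w 0.0239 ff 59.1
delta [ 0.3  1.1 38.6]
```

View pics/c3.png

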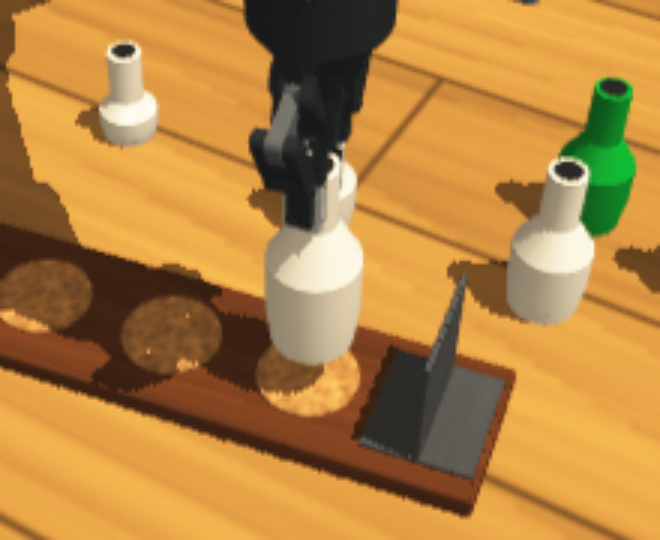

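The vase is upright above the last pad, next to the bookend; its body edges are at crop x 265 to 363, row 270. I'll check its axis position numerically.

```bash
cat > axis.py <<'E'
# axis.py pic v0 v1 u_lo u_hi x y ztop : axis offset of white body seen at rows v0..v1 against a tool axis at x,y
import sys; from h import *
d=load(sys.argv[1]); v0,v1,a,b=map(int,sys.argv[2:6]); x,y,z0,z1=map(float,sys.argv[6:10])
hsv=cv2.cvtColor(d['img'],cv2.COLOR_RGB2HSV)
P,Q=proj(d,(x,y,z0)),proj(d,(x,y,z1)); print('axis px',P.round(1),Q.round(1))
for v in range(v0,v1,3):
    m=np.where((hsv[v,a:b,1]<70)&(hsv[v,a:b,2]>120))[0]+a
    e=P[0]+(v-P[1])*(Q[0]-P[0])/(Q[1]-P[1]); print(v,m.min(),m.max(),'centre',(m.min()+m.max())/2,'expected',e.round(1))
E
python3 axis.py s2 203 232 255 310 .603 .157 .06 .15
```

```text
axis px [282.1 230. ] [283.4 194.6]
203 269 300 centre 284.5 expected 283.1
206 269 300 centre 284.5 expected 283.0
209 269 300 centre 284.5 expected 282.9
212 269 299 centre 284.0 expected 282.8
215 269 299 centre 284.0 expected 282.7
218 269 299 centre 284.0 expected 282.6
221 269 299 centre 284.0 expected 282.5
224 269 298 centre 283.5 expected 282.3
227 270 298 centre 284.0 expected 282.2
230 270 297 centre 283.5 expected 282.1
```

move_arm([
  [[0,1,6],[0,0,0],-0.6],
  [[0,1,10],[0,0,0],-0.6],
  [[0,0,9],[0,0,0],-0.6],
  [[0,0,6],[0,0,0],-0.6],
  [[0,0,3],[0,0,0],-0.6],
  [[0,0,1.5],[0,0,0],-0.6],
  [[0,0,0],[0,0,0],-0.6],
  [[0,0,0],[0,0,0],-0.6],
])

```text
clock: 6.62
position: [0.6057, 0.1577, 0.1279]
eef_rot: [3.141, -0.0, 1.731]
ft_force: [0.5, -1.4, -2.3]
grip_width: 0.0235
finger_force: 59.1
```

```bash
python3 plan.py .605 .158 .1243
```

```text
t 6.62 pos [0.6057 0.1577 0.1279] rpy [ 3.1413e+00 -1.0000e-04  1.7313e+00] F [ 0.5 -1.4 -2.3] w 0.0235 ff 59.1
delta [ 0.4 -0.6  3.6]
```

move_arm([
  [[0,0,1],[0,0,0],-0.6],
  [[0,0,0.8],[0,0,0],-0.6],
  [[0,0,0.7],[0,0,0],-0.6],
  [[0,0,0.5],[0,0,0],-0.6],
  [[0,0,0],[0,0,0],-0.6],
  [[0,0,0],[0,0,0],-0.6],
])

```text
clock: 7.12
position: [0.6056, 0.1576, 0.1248]
eef_rot: [-3.142, -0.0, 1.731]
ft_force: [0.5, -0.8, -2.0]
grip_width: 0.0245
finger_force: 59.1
```

move_arm([
  [[0,0,0.5],[0,0,0],-0.6],
  [[0,0,0.5],[0,0,0],-0.6],
  [[0,0,0],[0,0,0],-0.6],
  [[0,0,0],[0,0,0],-0.6],
])

```text
clock: 7.45
position: [0.6057, 0.1577, 0.1243]
eef_rot: [3.141, -0.0, 1.731]
ft_force: [-2.0, -0.3, 5.0]
grip_width: 0.0241
finger_force: 59.8
```

move_arm([
  [[0,0,0],[0,0,0],-0.1],
  [[0,0,0],[0,0,0],0.2],
  [[0,0,0],[0,0,0],0.2],
  [[0,0,-5],[0,0,0],0.2],
  [[0,0,-15],[0,0,0],0.2],
  [[0,0,-25],[0,0,0],0.2],
  [[0,0,-25],[0,0,0],0.2],
  [[0,0,-20],[0,0,0],0.2],
  [[0,0,-8],[0,0,0],0.3],
  [[0,0,0],[0,0,0],0.4],
])

```text
clock: 8.28
position: [0.6065, 0.158, 0.224]
eef_rot: [3.138, -0.001, 1.731]
ft_force: [0.5, 0.4, -0.3]
grip_width: 0.0597
finger_force: 0.0
```

```bash
python3 plan.py .449 .255 .221 .449 .255 .083
```

```text
t 8.28 pos [0.6065 0.158  0.224 ] rpy [ 3.1378e+00 -5.0000e-04  1.7312e+00] F [ 0.5  0.4 -0.3] w 0.0597 ff 0.0
delta [ 120.9 -140.     3. ]
delta [  0.   0. 138.]
```

move_arm([
  [[7,-8,0],[0,0,0],0.4],
  [[14,-16,0],[0,0,0],0.4],
  [[22,-26,0],[0,0,0],0.4],
  [[24,-28,0],[0,0,0],0.4],
  [[24,-28,0],[0,0,0],0.4],
  [[18,-20,5],[0,0,0],0.4],
  [[9,-10,10],[0,0,0],0.4],
  [[3,-4,15],[0,0,0],0.4],
  [[0,0,15],[0,0,0],0.4],
  [[0,0,5],[0,0,0],0.4],
  [[0,0,0],[0,0,0],0.4],
  [[0,0,0],[0,0,0],0.4],
])

```text
clock: 9.28
position: [0.4476, 0.2544, 0.1713]
eef_rot: [-3.14, 0.0, 1.731]
ft_force: [0.1, 0.6, 0.3]
grip_width: 0.0597
finger_force: 0.0
```

```bash
python3 plan.py .449 .255 .083; python3 - <<'E'
from h import *
d=snap('scene','s3'); im=cv2.imread('pics/s3.png')[70:300,230:480]; cv2.imwrite('pics/c4.png',cv2.resize(im,None,fx=2.6,fy=2.6))
E
```

```text
t 9.28 pos [0.4476 0.2544 0.1713] rpy [-3.1400e+00  4.0000e-04  1.7312e+00] F [0.1 0.6 0.3] w 0.0597 ff 0.0
delta [ 0.4  1.5 88.3]
```

View pics/c4.png

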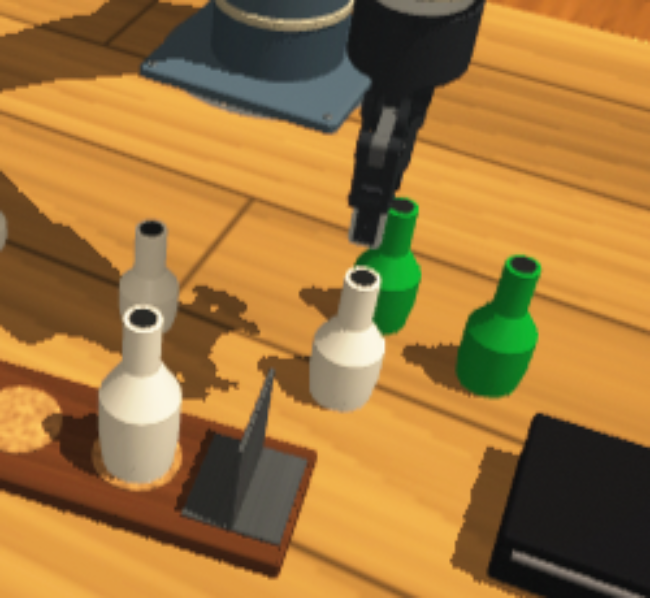

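The tall vase stands on the bookend pad, with its mouth at crop (143,318). The gripper is above vase_c, mouth at crop (363,278). The green look-alike (404,205) is behind it, so I'll check the finger clearance.

```bash
python3 - <<'E'
from h import *
d=load('s3'); print('green',plane(d,385.4,148.8,.118))
def mouth(u,v,z,r=8):
    g=cv2.cvtColor(d['img'],cv2.COLOR_RGB2GRAY); w=(g[v-r:v+r+1,u-r:u+r+1]<75).astype(np.uint8)
    n,l,s,c=cv2.connectedComponentsWithStats(w);k=1+np.argmax(s[1:,4]);q=c[k]+[u-r,v-r];return q,plane(d,*q,z)
print('d',mouth(285,192,.158),'c',mouth(370,177,.118,6))
E
```

```text
green [0.34907457 0.25319219 0.118     ]
d (array([284.45283019, 191.83018868]), array([0.6036523 , 0.15917863, 0.158     ])) c (array([369.15789474, 176.31578947]), array([0.44627514, 0.25599053, 0.118     ]))
```

Vase_d is within 1 mm of its pad centre, and the green vase is 98 mm away, so the finger clears it.

move_arm([
  [[0.5,1,12],[0,0,0],0.4],
  [[0,0,20],[0,0,0],0.4],
  [[0,0,20],[0,0,0],0.4],
  [[0,0,18],[0,0,0],0.4],
  [[0,0,12],[0,0,0],0.4],
  [[0,0,5],[0,0,0],0.4],
  [[0,0,0],[0,0,0],0.4],
  [[0,0,0],[0,0,0],-0.6],
  [[0,0,0],[0,0,0],-0.6],
  [[0,0,0],[0,0,0],-0.6],
  [[0,0,0],[0,0,0],-0.6],
  [[0,0,0],[0,0,0],-0.6],
])

```text
clock: 10.33
position: [0.4491, 0.2556, 0.0857]
eef_rot: [3.141, -0.0, 1.731]
ft_force: [-1.7, -0.7, 6.6]
grip_width: 0.0238
finger_force: 58.4
```

move_arm([
  [[0,0,-3],[0,0,0],-0.6],
  [[0,0,-8],[0,0,0],-0.6],
  [[0,0,-16],[0,0,0],-0.6],
  [[0,0,-22],[0,0,0],-0.6],
  [[0,0,-25],[0,0,0],-0.6],
  [[0,0,-25],[0,0,0],-0.6],
  [[0,0,-20],[0,0,0],-0.6],
  [[0,0,-15],[0,0,0],-0.6],
  [[0,0,-6],[0,0,0],-0.6],
  [[0,0,0],[0,0,0],-0.6],
  [[0,0,0],[0,0,0],-0.6],
])

```text
clock: 11.25
position: [0.4488, 0.255, 0.2246]
eef_rot: [-3.142, 0.0, 1.731]
ft_force: [0.1, 0.3, -2.8]
grip_width: 0.0241
finger_force: 59.0
```

```bash
python3 plan.py .452 .062 .224 .620 .062 .224 
```

```text
t 11.25 pos [0.4488 0.255  0.2246] rpy [-3.1415e+00  2.0000e-04  1.7312e+00] F [ 0.1  0.3 -2.8] w 0.0241 ff 59.0
delta [-191.   -27.6    0.6]
delta [-26.8 165.8  -0. ]
```

move_arm([
  [[-8,-1,0],[0,0,0],-0.6],
  [[-16,-2,0],[0,0,0],-0.6],
  [[-26,-4,0],[0,0,0],-0.6],
  [[-32,-5,0],[0,0,0],-0.6],
  [[-32,-5,0],[0,0,0],-0.6],
  [[-32,-5,0],[0,0,0],-0.6],
  [[-24,-4,0],[0,0,0],-0.6],
  [[-15,4,0],[0,0,0],-0.6],
  [[-8,12,0],[0,0,0],-0.6],
  [[-4,20,0],[0,0,0],-0.6],
  [[-4,26,0],[0,0,0],-0.6],
  [[-4,28,0],[0,0,0],-0.6],
])

```text
clock: 12.25
position: [0.5447, 0.0617, 0.2237]
eef_rot: [-3.139, 0.001, 1.731]
ft_force: [-0.4, 0.5, -2.9]
grip_width: 0.0243
finger_force: 59.1
```

move_arm([
  [[-4,28,0],[0,0,0],-0.6],
  [[-4,24,0],[0,0,0],-0.6],
  [[-2,15,10],[0,0,0],-0.6],
  [[-1,7,18],[0,0,0],-0.6],
  [[0,1.5,22],[0,0,0],-0.6],
  [[0,0,22],[0,0,0],-0.6],
  [[0,0,14],[0,0,0],-0.6],
  [[0,0,7],[0,0,0],-0.6],
  [[0,0,0],[0,0,0],-0.6],
  [[0,0,0],[0,0,0],-0.6],
])

```text
clock: 13.08
position: [0.6209, 0.0641, 0.1315]
eef_rot: [-3.141, -0.0, 1.731]
ft_force: [0.7, -0.5, -1.4]
grip_width: 0.0239
finger_force: 59.2
```

```bash
python3 plan.py .621 .064 .1057; python3 - <<'E'
from h import *
snap('scene','s4')
E
P="$(python3 -c "
from h import *
d=load('s4');print(proj(d,(.6185,.0647,.04)),proj(d,(.6185,.0647,.1)))")"; echo $P; python3 axis.py s4 196 225 215 262 .6185 .0647 .03 .1
```

```text
t 13.08 pos [0.6209 0.0641 0.1315] rpy [-3.1405e+00 -1.0000e-04  1.7313e+00] F [ 0.7 -0.5 -1.4] w 0.0239 ff 59.2
delta [-0.1  0.1 25.8]
[236.28330219 223.84346361] [234.77092319 201.64163068]
axis px [236.5 227.3] [234.8 201.6]
196 225 245 centre 235.0 expected 234.4
199 223 248 centre 235.5 expected 234.6
202 222 248 centre 235.0 expected 234.8
205 221 248 centre 234.5 expected 235.0
208 221 248 centre 234.5 expected 235.2
211 222 249 centre 235.5 expected 235.4
214 222 249 centre 235.5 expected 235.6
217 222 248 centre 235.0 expected 235.8
220 223 248 centre 235.5 expected 236.0
223 224 247 centre 235.5 expected 236.2
```

move_arm([
  [[0,0,5],[0,0,0],-0.6],
  [[0,0,8],[0,0,0],-0.6],
  [[0,0,5],[0,0,0],-0.6],
  [[0,0,3],[0,0,0],-0.6],
  [[0,0,1.5],[0,0,0],-0.6],
  [[0,0,1],[0,0,0],-0.6],
  [[0,0,0.8],[0,0,0],-0.6],
  [[0,0,0.5],[0,0,0],-0.6],
  [[0,0,0],[0,0,0],-0.6],
  [[0,0,0],[0,0,0],-0.6],
])

```text
clock: 13.97
position: [0.6213, 0.0644, 0.1071]
eef_rot: [3.141, -0.0, 1.731]
ft_force: [0.7, -0.2, -1.5]
grip_width: 0.0238
finger_force: 59.2
```

move_arm([
  [[0,0,0.5],[0,0,0],-0.6],
  [[0,0,0.4],[0,0,0],-0.6],
  [[0,0,0],[0,0,0],-0.6],
  [[0,0,0],[0,0,0],-0.6],
])

```text
clock: 14.3
position: [0.6212, 0.0644, 0.1061]
eef_rot: [-3.142, -0.0, 1.731]
ft_force: [-0.4, 0.9, -2.1]
grip_width: 0.0239
finger_force: 59.2
```

move_arm([
  [[0,0,0.5],[0,0,0],-0.6],
  [[0,0,0.4],[0,0,0],-0.6],
  [[0,0,0],[0,0,0],-0.6],
  [[0,0,0],[0,0,0],-0.6],
])

```text
clock: 14.63
position: [0.6213, 0.0644, 0.1058]
eef_rot: [3.141, 0.0, 1.731]
ft_force: [-1.7, -1.1, 5.0]
grip_width: 0.024
finger_force: 60.0
```

move_arm([
  [[0,0,0],[0,0,0],-0.1],
  [[0,0,0],[0,0,0],0.2],
  [[0,0,0],[0,0,0],0.2],
  [[0,0,-5],[0,0,0],0.2],
  [[0,0,-15],[0,0,0],0.2],
  [[0,0,-25],[0,0,0],0.2],
  [[0,0,-25],[0,0,0],0.2],
  [[0,0,-16],[0,0,0],0.2],
  [[0,0,-6],[0,0,0],0.3],
  [[0,0,0],[0,0,0],0.4],
])

```text
clock: 15.47
position: [0.622, 0.0646, 0.1989]
eef_rot: [3.139, 0.0, 1.731]
ft_force: [-0.2, 0.2, -0.4]
grip_width: 0.0595
finger_force: 0.0
```

```bash
python3 plan.py .4555 .084 .198 .4555 .084 .064
```

```text
t 15.47 pos [0.622  0.0646 0.1989] rpy [3.1386 0.     1.7312] F [-0.2  0.2 -0.4] w 0.0595 ff 0.0
delta [  45.8 -161.2    0.9]
delta [  0.   0. 134.]
```

move_arm([
  [[2,-8,0],[0,0,0],0.4],
  [[5,-16,0],[0,0,0],0.4],
  [[8,-28,0],[0,0,0],0.4],
  [[9,-32,0],[0,0,0],0.4],
  [[9,-32,0],[0,0,0],0.4],
  [[6,-24,5],[0,0,0],0.4],
  [[5,-14,10],[0,0,0],0.4],
  [[2,-6.5,15],[0,0,0],0.4],
  [[0,0,15],[0,0,0],0.4],
  [[0,0,8],[0,0,0],0.4],
  [[0,0,0],[0,0,0],0.4],
  [[0,0,0],[0,0,0],0.4],
])

```text
clock: 16.47
position: [0.4548, 0.084, 0.1436]
eef_rot: [-3.14, -0.0, 1.731]
ft_force: [0.9, 0.2, -0.4]
grip_width: 0.06
finger_force: 0.0
```

```bash
cat > look.py <<'E'
import sys; from h import *
d=snap('scene',sys.argv[1]); a=list(map(float,sys.argv[2:]))
for i in range(0,len(a),3):
    u,v,z=int(a[i]),int(a[i+1]),a[i+2]; r=7
    g=cv2.cvtColor(d['img'],cv2.COLOR_RGB2GRAY); w=(g[v-r:v+r+1,u-r:u+r+1]<75).astype(np.uint8)
    n,l,s,c=cv2.connectedComponentsWithStats(w);k=1+np.argmax(s[1:,4]);q=c[k]+[u-r,v-r];print(q.round(1),s[k,4],plane(d,*q,z).round(4))
E
python3 plan.py .4555 .084 .064; python3 look.py s5 288 158 .098 284 192 .158 233 188 .138
```

```text
t 16.47 pos [0.4548 0.084  0.1436] rpy [-3.1396e+00 -1.0000e-04  1.7314e+00] F [ 0.9  0.2 -0.4] w 0.06 ff 0.0
delta [-0.1  0.7 79.6]
[287.5 157.5] 28 [0.4529 0.0845 0.098 ]
[284.5 191.8] 53 [0.6037 0.1592 0.158 ]
[233.4 186.6] 45 [0.6191 0.0645 0.138 ]
```

Vases c and d are within 1 mm of their pad centres. Next I'll grasp b.

move_arm([
  [[0,0.5,10],[0,0,0],0.4],
  [[0,0,18],[0,0,0],0.4],
  [[0,0,18],[0,0,0],0.4],
  [[0,0,16],[0,0,0],0.4],
  [[0,0,11],[0,0,0],0.4],
  [[0,0,6],[0,0,0],0.4],
  [[0,0,0],[0,0,0],0.4],
  [[0,0,0],[0,0,0],-0.6],
  [[0,0,0],[0,0,0],-0.6],
  [[0,0,0],[0,0,0],-0.6],
  [[0,0,0],[0,0,0],-0.6],
  [[0,0,0],[0,0,0],-0.6],
])

```text
clock: 17.52
position: [0.4563, 0.0842, 0.0658]
eef_rot: [3.14, -0.0, 1.731]
ft_force: [-0.8, -0.5, 6.0]
grip_width: 0.0241
finger_force: 58.8
```

move_arm([
  [[0,0,-3],[0,0,0],-0.6],
  [[0,0,-8],[0,0,0],-0.6],
  [[0,0,-16],[0,0,0],-0.6],
  [[0,0,-22],[0,0,0],-0.6],
  [[0,0,-25],[0,0,0],-0.6],
  [[0,0,-25],[0,0,0],-0.6],
  [[0,0,-20],[0,0,0],-0.6],
  [[0,0,-15],[0,0,0],-0.6],
  [[0,0,-6],[0,0,0],-0.6],
  [[0,0,0],[0,0,0],-0.6],
  [[0,0,0],[0,0,0],-0.6],
])

```text
clock: 18.43
position: [0.4556, 0.084, 0.205]
eef_rot: [-3.141, 0.0, 1.731]
ft_force: [-0.3, 1.1, -1.4]
grip_width: 0.0239
finger_force: 58.9
```

```bash
python3 plan.py .468 -.03 .204 .6355 -.0295 .204 
```

```text
t 18.43 pos [0.4556 0.084  0.205 ] rpy [-3.1414e+00  2.0000e-04  1.7311e+00] F [-0.3  1.1 -1.4] w 0.0239 ff 58.9
delta [-114.5   -5.9    1. ]
delta [-26.2 165.4  -0. ]
```

move_arm([
  [[-8,0,0],[0,0,0],-0.6],
  [[-16,0,0],[0,0,0],-0.6],
  [[-24,-1,0],[0,0,0],-0.6],
  [[-28,-2,0],[0,0,0],-0.6],
  [[-22,-2,0],[0,0,0],-0.6],
  [[-14,2,0],[0,0,0],-0.6],
  [[-8,12,0],[0,0,0],-0.6],
  [[-5,22,0],[0,0,0],-0.6],
  [[-4,29,0],[0,0,0],-0.6],
  [[-4,30,0],[0,0,0],-0.6],
  [[-4,28,0],[0,0,0],-0.6],
  [[-2,22,0],[0,0,0],-0.6],
])

```text
clock: 19.43
position: [0.6177, -0.0317, 0.2033]
eef_rot: [-3.14, -0.0, 1.731]
ft_force: [-0.2, -0.3, -1.1]
grip_width: 0.0241
finger_force: 59.0
```

move_arm([
  [[-1.5,13,10],[0,0,0],-0.6],
  [[0,6,18],[0,0,0],-0.6],
  [[0,1,22],[0,0,0],-0.6],
  [[0,0,22],[0,0,0],-0.6],
  [[0,0,14],[0,0,0],-0.6],
  [[0,0,7],[0,0,0],-0.6],
  [[0,0,0],[0,0,0],-0.6],
  [[0,0,0],[0,0,0],-0.6],
])

```text
clock: 20.1
position: [0.6361, -0.0292, 0.1118]
eef_rot: [-3.14, -0.0, 1.731]
ft_force: [1.1, 0.1, -0.6]
grip_width: 0.0239
finger_force: 59.1
```

```bash
python3 plan.py .636 -.0295 .0858; python3 - <<'E'
from h import *
snap('scene','s6')
E
python3 axis.py s6 190 216 175 214 .6335 -.029 .03 .1
```

```text
t 20.1 pos [ 0.6361 -0.0292  0.1118] rpy [-3.1404e+00 -2.0000e-04  1.7313e+00] F [ 1.1  0.1 -0.6] w 0.0239 ff 59.1
delta [-0.3 -0.1 26. ]
axis px [193.5 214.4] [189.4 188.7]
190 187 200 centre 193.5 expected 189.6
193 180 202 centre 191.0 expected 190.1
196 178 203 centre 190.5 expected 190.6
199 178 203 centre 190.5 expected 191.1
202 179 203 centre 191.0 expected 191.5
205 180 203 centre 191.5 expected 192.0
208 181 203 centre 192.0 expected 192.5
211 182 201 centre 191.5 expected 193.0
214 185 199 centre 192.0 expected 193.5
```

move_arm([
  [[0,0,5],[0,0,0],-0.6],
  [[0,0,8],[0,0,0],-0.6],
  [[0,0,5],[0,0,0],-0.6],
  [[0,0,3],[0,0,0],-0.6],
  [[0,0,1.5],[0,0,0],-0.6],
  [[0,0,1],[0,0,0],-0.6],
  [[0,0,0.8],[0,0,0],-0.6],
  [[0,0,0.5],[0,0,0],-0.6],
  [[0,0,0],[0,0,0],-0.6],
  [[0,0,0],[0,0,0],-0.6],
])

```text
clock: 20.98
position: [0.6364, -0.0289, 0.0876]
eef_rot: [3.141, 0.0, 1.731]
ft_force: [0.3, 0.2, -1.6]
grip_width: 0.0239
finger_force: 59.1
```

move_arm([
  [[0,0,0.5],[0,0,0],-0.6],
  [[0,0,0.5],[0,0,0],-0.6],
  [[0,0,0],[0,0,0],-0.6],
  [[0,0,0],[0,0,0],-0.6],
])

```text
clock: 21.32
position: [0.6363, -0.0289, 0.0864]
eef_rot: [3.142, -0.0, 1.731]
ft_force: [-0.2, 0.8, -2.3]
grip_width: 0.024
finger_force: 59.1
```

move_arm([
  [[0,0,0.5],[0,0,0],-0.6],
  [[0,0,0.5],[0,0,0],-0.6],
  [[0,0,0],[0,0,0],-0.6],
  [[0,0,0],[0,0,0],-0.6],
])

```text
clock: 21.65
position: [0.6364, -0.0289, 0.0859]
eef_rot: [3.141, 0.0, 1.731]
ft_force: [-2.0, -0.3, 7.0]
grip_width: 0.024
finger_force: 60.0
```

move_arm([
  [[0,0,0],[0,0,0],-0.1],
  [[0,0,0],[0,0,0],0.2],
  [[0,0,0],[0,0,0],0.2],
  [[0,0,-5],[0,0,0],0.2],
  [[0,0,-15],[0,0,0],0.2],
  [[0,0,-25],[0,0,0],0.2],
  [[0,0,-25],[0,0,0],0.2],
  [[0,0,-16],[0,0,0],0.2],
  [[0,0,-6],[0,0,0],0.3],
  [[0,0,0],[0,0,0],0.4],
])

```text
clock: 22.48
position: [0.6371, -0.0289, 0.1791]
eef_rot: [3.139, 0.001, 1.731]
ft_force: [0.8, 0.1, -0.7]
grip_width: 0.0601
finger_force: 0.0
```

```bash
python3 plan.py .4432 -.0945 .179 .4432 -.0945 .044
```

```text
t 22.48 pos [ 0.6371 -0.0289  0.1791] rpy [3.1387e+00 5.0000e-04 1.7312e+00] F [ 0.8  0.1 -0.7] w 0.0601 ff 0.0
delta [-3.380e+01 -2.019e+02  1.000e-01]
delta [  0.   0. 135.]
```

move_arm([
  [[-1,-8,0],[0,0,0],0.4],
  [[-3,-18,0],[0,0,0],0.4],
  [[-5,-30,0],[0,0,0],0.4],
  [[-6,-34,0],[0,0,0],0.4],
  [[-6,-34,0],[0,0,0],0.4],
  [[-5,-32,0],[0,0,0],0.4],
  [[-4,-24,8],[0,0,0],0.4],
  [[-3,-14,14],[0,0,0],0.4],
  [[-1,-7,16],[0,0,0],0.4],
  [[0,0,12],[0,0,0],0.4],
  [[0,0,5],[0,0,0],0.4],
  [[0,0,0],[0,0,0],0.4],
])

```text
clock: 23.48
position: [0.4417, -0.0945, 0.1208]
eef_rot: [-3.138, -0.001, 1.731]
ft_force: [-0.6, 0.2, 0.5]
grip_width: 0.0595
finger_force: 0.0
```

```bash
python3 plan.py .4432 -.0945 .044; python3 look.py s7 221 137 .078 284 192 .158 233 188 .138 190 184 .118
```

```text
t 23.48 pos [ 0.4417 -0.0945  0.1208] rpy [-3.1382e+00 -1.4000e-03  1.7314e+00] F [-0.6  0.2  0.5] w 0.0595 ff 0.0
delta [-0.2  1.5 76.8]
[220.7 136.3] 21 [ 0.4406 -0.0938  0.078 ]
[284.5 191.8] 53 [0.6037 0.1592 0.158 ]
[233.4 186.6] 45 [0.6191 0.0645 0.138 ]
[188.1 182. ] 38 [ 0.6344 -0.0287  0.118 ]
```

move_arm([
  [[0,0.5,10],[0,0,0],0.4],
  [[0,0,18],[0,0,0],0.4],
  [[0,0,18],[0,0,0],0.4],
  [[0,0,15],[0,0,0],0.4],
  [[0,0,10],[0,0,0],0.4],
  [[0,0,6],[0,0,0],0.4],
  [[0,0,0],[0,0,0],0.4],
  [[0,0,0],[0,0,0],-0.6],
  [[0,0,0],[0,0,0],-0.6],
  [[0,0,0],[0,0,0],-0.6],
  [[0,0,0],[0,0,0],-0.6],
  [[0,0,0],[0,0,0],-0.6],
])

```text
clock: 24.53
position: [0.4442, -0.0947, 0.046]
eef_rot: [3.14, 0.0, 1.731]
ft_force: [-0.6, -0.3, 6.7]
grip_width: 0.024
finger_force: 58.6
```

move_arm([
  [[0,0,-3],[0,0,0],-0.6],
  [[0,0,-8],[0,0,0],-0.6],
  [[0,0,-16],[0,0,0],-0.6],
  [[0,0,-22],[0,0,0],-0.6],
  [[0,0,-25],[0,0,0],-0.6],
  [[0,0,-25],[0,0,0],-0.6],
  [[0,0,-20],[0,0,0],-0.6],
  [[0,0,-15],[0,0,0],-0.6],
  [[0,0,-6],[0,0,0],-0.6],
  [[0,0,0],[0,0,0],-0.6],
  [[0,0,0],[0,0,0],-0.6],
])

```text
clock: 25.45
position: [0.4434, -0.0946, 0.1852]
eef_rot: [-3.141, 0.0, 1.731]
ft_force: [-0.4, -0.2, -1.4]
grip_width: 0.0241
finger_force: 58.9
```

```bash
python3 plan.py .6513 -.1238 .184 
```

```text
t 25.45 pos [ 0.4434 -0.0946  0.1852] rpy [-3.1414e+00  1.0000e-04  1.7311e+00] F [-0.4 -0.2 -1.4] w 0.0241 ff 58.9
delta [-62.  200.5   1.2]
```

move_arm([
  [[-4,8,0],[0,0,0],-0.6],
  [[-8,17,0],[0,0,0],-0.6],
  [[-10,27,0],[0,0,0],-0.6],
  [[-10,31,0],[0,0,0],-0.6],
  [[-10,31,0],[0,0,0],-0.6],
  [[-8,30,0],[0,0,0],-0.6],
  [[-6,27,0],[0,0,0],-0.6],
  [[-4,18,0],[0,0,0],-0.6],
  [[-2,9,0],[0,0,0],-0.6],
  [[0,2.5,10],[0,0,0],-0.6],
  [[0,0,18],[0,0,0],-0.6],
  [[0,0,22],[0,0,0],-0.6],
])

```text
clock: 26.45
position: [0.6517, -0.1235, 0.1338]
eef_rot: [-3.142, -0.0, 1.732]
ft_force: [-0.6, 0.3, -2.0]
grip_width: 0.0238
finger_force: 59.1
```

move_arm([
  [[0,0,20],[0,0,0],-0.6],
  [[0,0,14],[0,0,0],-0.6],
  [[0,0,8],[0,0,0],-0.6],
  [[0,0,0],[0,0,0],-0.6],
  [[0,0,0],[0,0,0],-0.6],
])

```text
clock: 26.87
position: [0.6512, -0.1236, 0.0927]
eef_rot: [-3.14, -0.0, 1.731]
ft_force: [0.5, 0.5, -1.4]
grip_width: 0.0239
finger_force: 59.1
```

```bash
python3 plan.py .6513 -.1238 .066; python3 - <<'E'
from h import *
snap('scene','s8')
E
python3 axis.py s8 181 206 132 175 .649 -.123 .03 .1
```

```text
t 26.87 pos [ 0.6512 -0.1236  0.0927] rpy [-3.1403e+00 -5.0000e-04  1.7315e+00] F [ 0.5  0.5 -1.4] w 0.0239 ff 59.1
delta [-0.2  0.  26.7]
axis px [152.8 202.2] [146.5 176.7]
181 144 155 centre 149.5 expected 147.6
184 145 159 centre 152.0 expected 148.3
187 139 160 centre 149.5 expected 149.0
190 138 161 centre 149.5 expected 149.8
193 139 161 centre 150.0 expected 150.5
196 140 160 centre 150.0 expected 151.2
199 142 158 centre 150.0 expected 152.0
202 147 153 centre 150.0 expected 152.7Traceback (most recent call last):
  File "axis.py", line 8, in <module>
    e=P[0]+(v-P[1])*(Q[0]-P[0])/(Q[1]-P[1]); print(v,m.min(),m.max(),'centre',(m.min()+m.max())/2,'expected',e.round(1))
                                                     ~~~~~^^
    return umr_minimum(a, axis, None, out, keepdims, initial, where)
ValueError: zero-size array to reduction operation minimum which has no identity
```

Good enough; the deviations follow the same pattern as for b and c. Lowering.

move_arm([
  [[0,0,5],[0,0,0],-0.6],
  [[0,0,8],[0,0,0],-0.6],
  [[0,0,5],[0,0,0],-0.6],
  [[0,0,3],[0,0,0],-0.6],
  [[0,0,2],[0,0,0],-0.6],
  [[0,0,1],[0,0,0],-0.6],
  [[0,0,0.8],[0,0,0],-0.6],
  [[0,0,0.5],[0,0,0],-0.6],
  [[0,0,0],[0,0,0],-0.6],
  [[0,0,0],[0,0,0],-0.6],
])

```text
clock: 27.75
position: [0.6518, -0.1237, 0.0683]
eef_rot: [3.141, 0.0, 1.731]
ft_force: [-0.5, -0.4, -0.6]
grip_width: 0.0239
finger_force: 59.1
```

move_arm([
  [[0,0,0.5],[0,0,0],-0.6],
  [[0,0,0.5],[0,0,0],-0.6],
  [[0,0,0],[0,0,0],-0.6],
  [[0,0,0],[0,0,0],-0.6],
])

```text
clock: 28.08
position: [0.6516, -0.1237, 0.0671]
eef_rot: [-3.141, -0.0, 1.731]
ft_force: [-0.1, -0.2, -1.0]
grip_width: 0.0238
finger_force: 59.1
```

move_arm([
  [[0,0,0.5],[0,0,0],-0.6],
  [[0,0,0.5],[0,0,0],-0.6],
  [[0,0,0.3],[0,0,0],-0.6],
  [[0,0,0],[0,0,0],-0.6],
  [[0,0,0],[0,0,0],-0.6],
])

```text
clock: 28.5
position: [0.6517, -0.1237, 0.0662]
eef_rot: [3.141, 0.0, 1.731]
ft_force: [-1.4, -0.4, 5.4]
grip_width: 0.024
finger_force: 59.7
```

Contact. I'll release, rise, and look.

move_arm([
  [[0,0,0],[0,0,0],-0.1],
  [[0,0,0],[0,0,0],0.2],
  [[0,0,0],[0,0,0],0.2],
  [[0,0,-5],[0,0,0],0.2],
  [[0,0,-15],[0,0,0],0.2],
  [[0,0,-25],[0,0,0],0.2],
  [[0,0,-30],[0,0,0],0.2],
  [[0,0,-30],[0,0,0],0.2],
  [[0,0,-30],[0,0,0],0.3],
  [[0,0,-20],[0,0,0],0.4],
  [[0,0,-5],[0,0,0],0.4],
  [[0,0,0],[0,0,0],0.4],
])

```text
clock: 29.5
position: [0.6525, -0.1237, 0.2279]
eef_rot: [3.138, 0.001, 1.731]
ft_force: [0.3, 1.0, -1.0]
grip_width: 0.0596
finger_force: 0.0
```

```bash
python3 look.py s9 146 177 .098 284 192 .158 233 188 .138 190 184 .118;python3 - <<'E'
import cv2
cv2.imwrite('pics/c5.png',cv2.resize(cv2.imread('pics/s9.png')[110:300,80:370],None,fx=2.6,fy=2.6))
E
```

```text
[146.5 177.8] 33 [ 0.6501 -0.1227  0.098 ]
[284.5 191.8] 53 [0.6037 0.1592 0.158 ]
[233.4 186.6] 45 [0.6191 0.0645 0.138 ]
[188.1 182. ] 38 [ 0.6344 -0.0287  0.118 ]
```

View pics/c5.png

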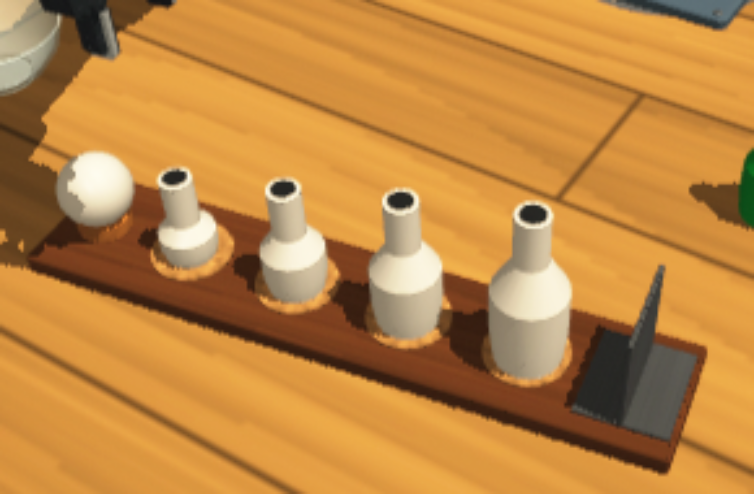

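All four vases are upright and centred, shortest at crop (175,178) beside the ball, up to the tallest at (533,215) by the bookend. The ball is undisturbed and the gripper is clear.

```bash
python3 -c "
from plant import ctrl
print(ctrl.job_done())"
```

```text
the job is handed in; nothing more can be done
None
```

The job is handed in at about 30 s on the clock: all four vases stand upright in height order, tallest by the bookend and shortest by the ball, each within about 1 mm of its pad centre by camera, and the ball and green look-alikes were not touched.

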